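# Swing out the prop leg of the wide card stand

## Robot

A 7-joint arm with a two-finger parallel gripper is mounted at the origin on the work surface. World frame = base frame: x ahead of the robot, y to its left, z up, the work surface at z = 0. Lengths are in m, angles in rad, forces in N, time in s.
With the tool pointing down it reaches from about 0.4 to 0.875 m from the base axis. Payload 6.5 kg.
Tool frame: the origin (TCP) lies midway between the tips of the shut fingers; the grasp point (between the pads) lies 19 mm behind it; z points along the fingers, y is the direction in which the jaws open and shut (so a half turn about z gives the same grasp; the last joint's range is limited). The gripper opens to 85 mm and grips with 20 to 120 N. Pads are 22 mm wide; open, the fingers measure 114 mm over their backs; the gripper's body (76 mm by 85 mm) begins 54 mm behind the grasp point. The pads swing forward as they close: fully open they stand 13 mm farther back than shut.
Start: joints at [-1.229, 0.536, -0.004, 1.538, 0.003, 1.067, -0.071], TCP at [0.258, 0.597, 0.231] pointing down, gripper open.
Joint ranges: [-2.7, 2.7], [-0.37, 2.16], [-1.27, 1.26], [0.24, 2.4], [-1.31, 4.45], [0.19, 1.91], [-2.76, 2.76]. Speed limits (rad/s): [2.39, 2.39, 3.14, 3.14, 3.14, 3.14, 3.14].

## Interface

Orientations are given as a rotation vector (axis times angle).
In Python, from station import state, read_camera, close_job gives the robot as it stands.
- The arm moves only by the shell command python3 -m inch 'ROWS' [OPENING]. ROWS is JSON, a list that holds one entry, the list of rows, each a list of 4 numbers: the shift along the world's x, y, z in m, then the turn about the world's z in degrees. In form: [[[x, y, z, spin], ...]]. A call has 1 to 8 rows; each row is the pose to reach, as a shift and turn from the pose measured when the call began; what a row does not reach only later rows make up. A row lasts 1/12 s, in which the tool goes at most 41.7 mm and 7.16 degrees, less where a joint would pass 70% of its speed; a pose out of reach is approached as far as the arm can. A call with a gripper value outside its range is refused whole. OPENING is the gripper's target within -1 to 1 (shut at 1, half-way at 0, fully open at -1), set as the call begins (- or left out, the last holds). The fingers move at their own pace and stop on an object; the grip force is fixed at half the most. Time passes only in rows, so rows that repeat a pose let the fingers close. It gives the time, the measured TCP pose, the force and the opening at its end, in the units of the state.
- state(): the state, without advancing time (a new reading comes with each control period).
- read_camera(name): name is "scene" or "top" or "wrist"; returns a dict with "color" (420x560x3 uint8, red, green, blue), "fx", "fy", "cx", "cy" (pixels), "T" (4x4, takes a point from camera to world coordinates). Camera axes: x right, y up, looking along -z (the intrinsics and any distortion apply to the point x, -y, -z); pixel columns grow to the right and rows downward; lengths in m; the calibration is good to about 2 mm. A picture is of the moment at which its call begins. There is no depth.
- close_job(): hands the job in, once; it reports no verdict.
The state is a dict: "clock": time; "joint_positions": joint angles; "qd": joint speeds; "tau": joint torques, N m; "ee_pos": TCP position; "ee_rot": TCP orientation; "ft_force": force on the tool from outside, world axes, zero at the start; "ft_torque": the same for the moment, N m; "opening": opening from 0.0 (shut) to 1.0 (fully open).
Only numpy, scipy, OpenCV 4.12 (cv2) and the standard library are available. Lean on these libraries where they do the work, as an engineer would, in place of code of your own. Each camera call takes 0.05 s, during which the arm holds its last target.

## Task

Two record-card stands are on the bench, each with a folding prop leg hinged on its back. Push the prop leg of the wider stand out, away from its board, until it reaches its stop and stands square to the board, and leave it there. Do not disturb the leg of the narrower stand.

Things in the scene. Friction and masses are not known exactly. Their poses are not given: they have to be found in the camera images.
- wide_stand: The wider of two card stands, fast to the bench: white upright board 160 mm wide (its y), 10 thick (its x), top 119 mm up, on a dark base plate 60 x 160 x 12 mm. Origin: centre of the base's underside. z up; x points out of the board's back (leg side), away from the robot within about 30 degrees. Two card pockets on the front (-x). The leg's upright hinge line is at x +16 mm, y 0.
- wide_leg (a joint): Leg angle, rad. 0: folded along the board, pointing to the stand's +y; 1.57: at its stop, pointing to its +x. Starts at 0 to 0.35. Upright dark steel plate 140 mm long from the hinge line, 8 thick, 23 to 113 mm above the bench, rubber foot below its end. Folded, it sticks out 60 mm past the board's +y edge; push it there from the front side. Stiff (0.1 N m), no spring, stays where left.
- wide_leg_end (a point): Top corner of the outer end of the wide stand's leg, in the middle of its thickness: 140 mm from the hinge line, 113 mm above the bench.
- narrow_leg_end (a point): Top corner of the outer end of the leg of the narrower stand (same build, board 100 mm wide, one card pocket, leg 100 mm long): 100 mm from its hinge line, 113 mm above the bench. Not to be disturbed.
Not all that is in view belongs to the job. What is shaped like the wide_stand but red is not meant.

How it is judged:
At the end, for the whole second after the job is handed in: The wide stand's leg is at rest within 10 degrees (0.175 rad) of its stop, square to the board, and the end of the narrow stand's leg is within 20 mm of where it began (value of joint wide_leg above 1.395 rad and velocity of joint wide_leg between -0.1 and 0.1 rad/s and distance of narrow_leg_end from where it was at the start of the episode below 0.02 m); the robot touches nothing.
It fails at once if the narrow stand's leg is moved by more than 20 mm at its end (distance of narrow_leg_end from where it was at the start of the episode above 0.02 m).
It also fails if it takes over 35 s, if anything falls off the work surface, if the arm or the gripper's body presses on something with over 40 N, if the wrist force passes 120 N, or if a joint passes its speed limit or range.

## Working session

There is one attempt and no reset: what is moved stays moved. The work goes in short steps, Python scripts to look and compute and a shell command to move; the robot and the scene stay as the last step left them, time stands still between calls to the robot, and variables do not carry over. Pictures are saved under pics/ and viewed, and the job is handed in when it is done.

```bash
mkdir -p pics; ls; python3 - <<'E'
from station import state, read_camera
import cv2,numpy as np
s=state();print(s['clock'],s['ee_pos'],s['ee_rot'],s['opening'])
for n in ['top','scene']:
    c=read_camera(n);cv2.imwrite(f'pics/{n}0.png',c['color'][:,:,::-1]);print(n,c['fx'],c['fy'],c['cx'],c['cy'],[k for k in c]);print(np.round(c['T'],3))
E
```

```text
pics
0.0 [0.25754085 0.59610549 0.23037529] [-6.35954719e-01 -3.07629902e+00  2.78183209e-03] 1.002632788347467
top 395.66547675274836 395.66547675274836 276.6641796728798 207.4702517042917 ['color', 'fx', 'fy', 'cx', 'cy', 'T']
[[-0.026  0.984 -0.178  0.296]
 [-0.999 -0.029 -0.017  0.043]
 [-0.022  0.178  0.984  0.922]
 [ 0.     0.     0.     1.   ]]
scene 489.01468133849556 489.01468133849556 277.5732061211596 215.31912840776954 ['color', 'fx', 'fy', 'cx', 'cy', 'T']
[[-0.305 -0.626  0.718  1.129]
 [ 0.952 -0.21   0.221  0.265]
 [ 0.013  0.751  0.66   0.746]
 [ 0.     0.     0.     1.   ]]
```

View pics/top0.png

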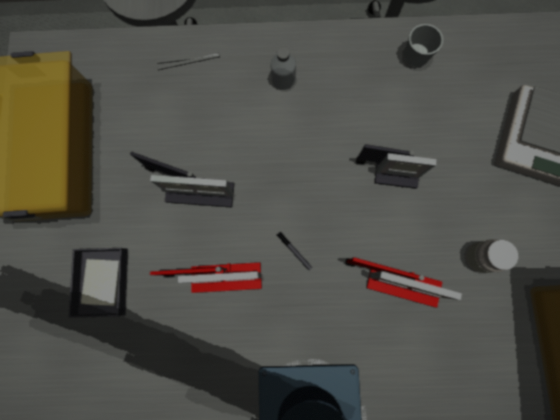

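View pics/scene0.png

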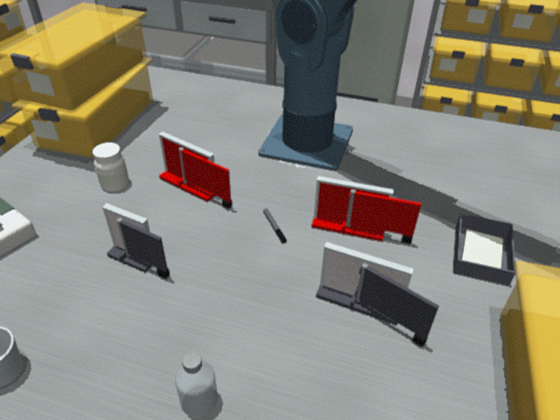

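The top view has the wide dark stand at about (190,185), with its leg running to upper left (132,153). The narrow one is at (400,165), and two red decoys are nearer the robot. I'll zoom in to measure.

```bash
python3 - <<'E'
import cv2
a=cv2.imread('pics/top0.png')[140:300,120:280];b=cv2.imread('pics/scene0.png')[170:350,300:460]
a=cv2.convertScaleAbs(cv2.resize(a,(480,480),interpolation=2),alpha=2)
cv2.imwrite('pics/z1.png',a);cv2.imwrite('pics/z2.png',cv2.resize(b,None,fx=3,fy=3,interpolation=2))
E
```

```text
(no output)
```

View pics/z1.png

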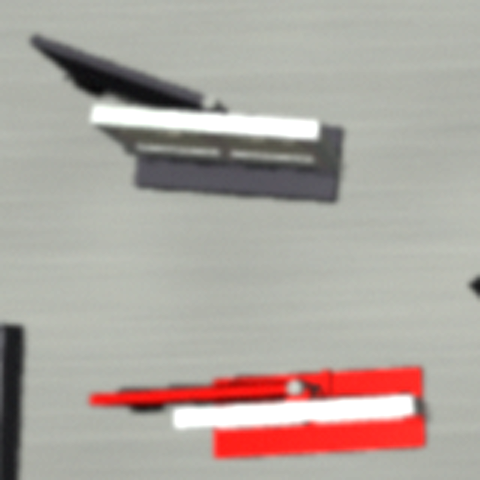

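View pics/z2.png

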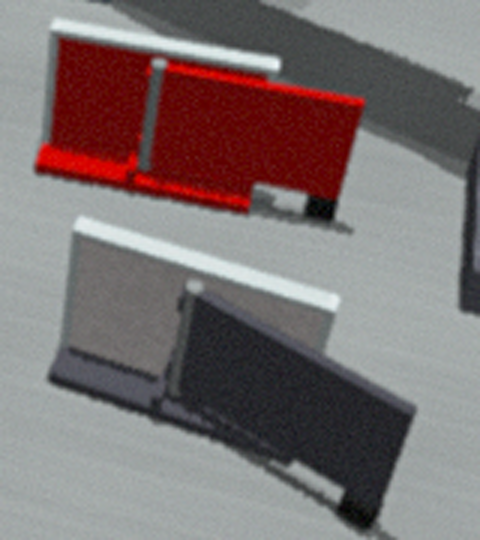

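In the zoom, the board top runs (95,112)→(319,128), the hinge knob is at (212,102) and the leg tip at (35,38). Next: cast rays.

```bash
cat > h.py <<'E'
import numpy as np
def ray(c,u,v,z):
    T=np.array(c['T']);d=T[:3,:3]@np.array([(u-c['cx'])/c['fx'],-(v-c['cy'])/c['fy'],-1]);o=T[:3,3]
    return o+d*(z-o[2])/d[2]
E
python3 - <<'E'
from h import *
from station import read_camera
c=read_camera('top');s=read_camera('scene')
f=lambda u,v,z:ray(c,120+u/3-.33,140+v/3-.33,z)[:2]
g=lambda u,v,z:ray(s,300+u/3-.33,170+v/3-.33,z)[:2]
L=f(95,112,.119);R=f(319,128,.119);H=f(212,102,.113);E=f(35,40,.113)
for n,p in zip('LRHE',(L,R,H,E)):print(n,p.round(4))
print('scene: boardL,R',g(337,302,.119),g(78,226,.119),'hinge',g(195,288,.115),'end',g(412,408,.113))
y=(L-R)/np.linalg.norm(L-R);x=np.array([y[1],-y[0]])
print('w',np.linalg.norm(L-R),'y',y,'x',x,'leglen',np.linalg.norm(E-H))
l=E-H;print('leg ang',np.arctan2(l@x,l@y))
# narrow & red
print('narrow left tip',ray(c,357,160,.113)[:2],'board', ray(c,380,157,.119)[:2],ray(c,435,161,.119)[:2])
print('red near',ray(c,150,272,.113)[:2],ray(c,262,275,.119)[:2],'pen',ray(c,280,235,0)[:2],'yellow',ray(c,72,55,.15)[:2],ray(c,72,215,.15)[:2])
print('bottle',ray(c,283,70,.1)[:2])
E
```

```text
L [0.5146 0.3194]
R [0.4981 0.1617]
H [0.5209 0.2384]
E [0.5708 0.3664]
scene: boardL,R [0.51047578 0.32032739] [0.4973024  0.16381456] hinge [0.52168687 0.24026782] end [0.5702927  0.36801274]
w 0.1585110353349575 y [0.10377593 0.9946007 ] x [ 0.9946007  -0.10377593] leglen 0.13736383763619328
leg ang 0.26773306940027336
narrow left tip [ 0.53955475 -0.11510666] board [ 0.54271946 -0.16234164] [ 0.53033444 -0.27578279]
red near [0.31708345 0.31796968] [0.30514123 0.0899769 ] pen [0.39753957 0.05310339] yellow [0.78320188 0.4895238 ] [0.43278323 0.46594289]
bottle [0.75894214 0.03516933]
```

```bash
python3 - <<'E'
from h import *
from station import read_camera
import cv2
s=read_camera('scene');c=read_camera('top')
for z in (.1,.12,.15,.18,.2,.25): print(z,ray(s,523,268,z)[:2].round(3),ray(c,72,54,z)[:2].round(3),ray(c,72,212,z)[:2].round(3))
print(ray(s,502,345,0)[:2])
cv2.imwrite('pics/z3.png',cv2.resize(s['color'][220:420,440:560,::-1],None,fx=3,fy=3))
E
```

```text
0.1 [0.423 0.512] [0.817 0.519] [0.448 0.494]
0.12 [0.445 0.504] [0.805 0.507] [0.444 0.483]
0.15 [0.477 0.493] [0.786 0.49 ] [0.439 0.466]
0.18 [0.51  0.481] [0.767 0.472] [0.433 0.45 ]
0.2 [0.532 0.474] [0.754 0.461] [0.43  0.439]
0.25 [0.587 0.455] [0.722 0.432] [0.42  0.411]
[0.52451946 0.50345144]
```

View pics/z3.png

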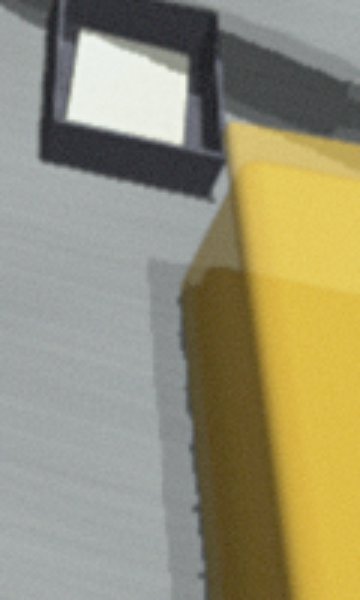

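Yellow box is low (about 0.12 m, y > 0.48), so transit at z 0.23 is clear. Shut the fingers and move to in front of the leg's overhang.

```bash
python3 -m inch '[[[0.03,-0.029,0,0],[0.06,-0.058,0,0],[0.09,-0.087,0,0],[0.12,-0.116,0,0],[0.15,-0.145,0,0],[0.18,-0.174,0,0],[0.21,-0.203,0,0],[0.235,-0.231,0,0]]]' 1
```

```text
clock: 0.97
ee_pos: [0.4947, 0.3634, 0.2312]
ee_rot: [0.637, 3.075, -0.001]
ft_force: [-0.0, 0.1, 0.7]
opening: -0.003
```

```bash
python3 -m inch '[[[0,0.004,-0.035,0],[0.0,0.007,-0.07,0],[0,0.007,-0.105,0],[0,0.007,-0.14,0],[0,0.007,-0.156,0],[0,0.007,-0.156,0]]]'; python3 - <<'E'
from station import read_camera
import cv2
s=read_camera('scene');c=read_camera('top')
cv2.imwrite('pics/s1.png',s['color'][...,::-1])
E
```

```text
clock: 1.47
ee_pos: [0.492, 0.3683, 0.0708]
ee_rot: [-0.636, -3.072, 0.01]
ft_force: [-0.8, -0.8, 0.5]
opening: 0.001
```

View pics/s1.png

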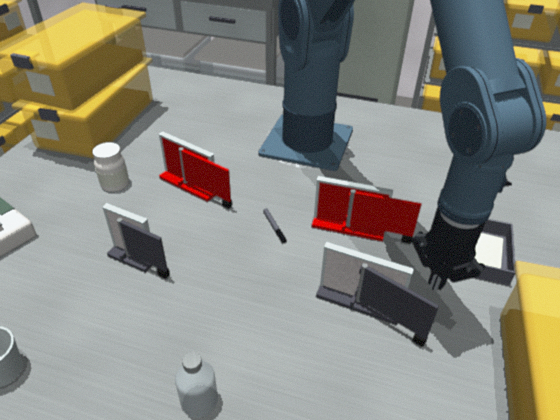

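The shut fingers are at about (437,283), on the front side of the overhanging leg end (435,310), with clearance on all sides. Compute the arc.

```bash
python3 - <<'E'
import numpy as np
H=np.array([.5215,.2395]);y=np.array([.104,.9946]);x=np.array([.9946,-.104])
p0=np.array([.492,.3683])
for t in np.arange(.25,1.58,.11):
    d=np.cos(t)*y+np.sin(t)*x;n=np.cos(t)*x-np.sin(t)*y
    p=H+.112*d-.018*n;print(round(t,2),p.round(3),(p-p0).round(3))
E
```

```text
0.25 [0.543 0.351] [ 0.051 -0.018]
0.36 [0.556 0.348] [ 0.064 -0.021]
0.47 [0.567 0.343] [ 0.075 -0.025]
0.58 [0.578 0.338] [ 0.086 -0.031]
0.69 [0.589 0.331] [ 0.097 -0.037]
0.8 [0.598 0.323] [ 0.106 -0.045]
0.91 [0.607 0.314] [ 0.115 -0.054]
1.02 [0.615 0.304] [ 0.123 -0.064]
1.13 [0.621 0.293] [ 0.129 -0.075]
1.24 [0.627 0.282] [ 0.135 -0.086]
1.35 [0.631 0.27 ] [ 0.139 -0.098]
1.46 [0.633 0.258] [ 0.141 -0.11 ]
1.57 [0.635 0.246] [ 0.143 -0.122]
```

```bash
python3 -m inch '[[[0.03,-0.008,0,0],[0.051,-0.018,0,0],[0.064,-0.021,0,0],[0.075,-0.025,0,0],[0.086,-0.031,0,0],[0.097,-0.037,0,0],[0.106,-0.045,0,0],[0.106,-0.045,0,0]]]'; python3 - <<'E'
from station import read_camera
import cv2
s=read_camera('scene')
cv2.imwrite('pics/s2.png',s['color'][...,::-1])
E
```

```text
clock: 2.23
ee_pos: [0.6036, 0.3226, 0.0759]
ee_rot: [0.642, 3.072, -0.002]
ft_force: [-0.1, -1.4, 0.0]
opening: 0.001
```

View pics/s2.png

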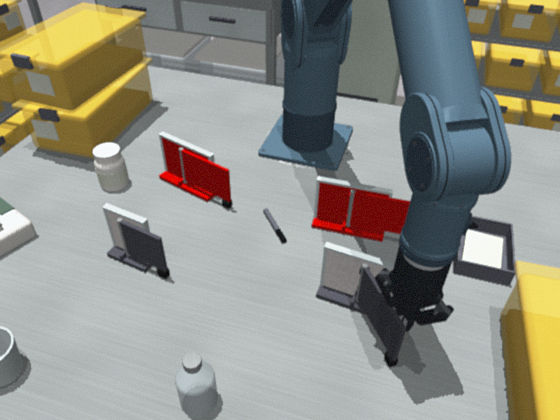

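The leg has swung out, with its end now near (395,340) and the fingers behind it. Continue the arc.

```bash
python3 -m inch '[[[0.006,-0.008,0,0],[0.013,-0.018,0,0],[0.019,-0.029,0,0],[0.024,-0.040,0,0],[0.028,-0.052,0,0],[0.030,-0.060,0,0],[0.030,-0.066,0,0],[0.030,-0.066,0,0]]]'
```

```text
clock: 2.95
ee_pos: [0.633, 0.2551, 0.0757]
ee_rot: [0.644, 3.072, -0.004]
ft_force: [0.5, 0.0, 0.8]
opening: 0.002
```

Now gently to the stop.

```bash
python3 -m inch '[[[0,-0.003,0,0],[0,-0.006,0,0],[0,-0.006,0,0]]]'; python3 -m inch '[[[0,-0.003,0,0],[0,-0.004,0,0],[0,-0.004,0,0]]]'; python3 - <<'E'
from station import read_camera
import cv2
s=read_camera('scene');c=read_camera('top')
cv2.imwrite('pics/s3.png',s['color'][...,::-1])
E
```

```text
clock: 3.2
ee_pos: [0.6329, 0.2487, 0.0757]
ee_rot: [0.644, 3.072, -0.004]
ft_force: [0.2, 0.6, -0.9]
opening: -0.004
clock: 3.45
ee_pos: [0.6327, 0.2479, 0.0759]
ee_rot: [0.641, 3.072, 0.002]
ft_force: [1.1, 5.2, -2.0]
opening: 0.001
```

View pics/s3.png

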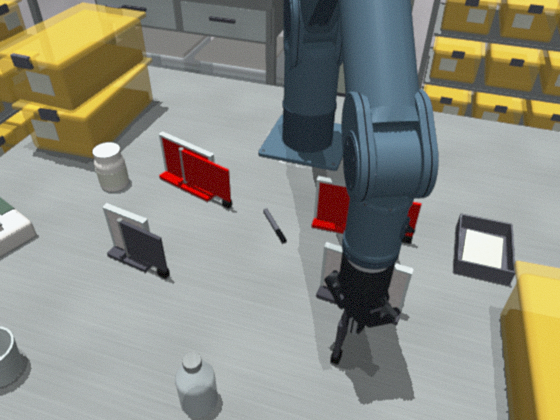

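The leg now points away from the board, its foot at (337,357), and the force rises with no further motion, so this looks like the stop. Confirm with one more small push, then back off along +y and lift.

```bash
python3 -m inch '[[[0,-0.004,0,0],[0,-0.006,0,0],[0,-0.006,0,0]]]'; python3 -m inch '[[[0,0.01,0,0],[0,0.03,0,0],[0,0.05,0.0,0],[0,0.06,0.03,0],[0,0.06,0.07,0],[0,0.06,0.11,0],[-0.01,0.08,0.14,0],[-0.02,0.11,0.16,0]]]';python3 -m inch '[[[0,0.03,0.01,0],[-0.03,0.06,0.02,0],[-0.06,0.09,0.02,0],[-0.09,0.12,0.02,0],[-0.12,0.14,0.02,0],[-0.15,0.16,0.02,0],[-0.15,0.16,0.02,0],[-0.15,0.16,0.02,0]]]'; python3 - <<'E'
from station import read_camera
import cv2
s=read_camera('scene');c=read_camera('top')
cv2.imwrite('pics/s4.png',s['color'][...,::-1])
cv2.imwrite('pics/t4.png',c['color'][...,::-1])
cv2.imwrite('pics/z4.png',cv2.convertScaleAbs(cv2.resize(c['color'][110:230,120:280,::-1],(640,480),interpolation=2),alpha=2))
E
```

```text
clock: 3.8
ee_pos: [0.6327, 0.2478, 0.0761]
ee_rot: [0.635, 3.073, 0.014]
ft_force: [2.6, 11.1, -5.1]
opening: 0.001
clock: 4.47
ee_pos: [0.6158, 0.3547, 0.2408]
ee_rot: [0.643, 3.065, 0.015]
ft_force: [0.9, 0.5, 0.2]
opening: 0.001
clock: 5.13
ee_pos: [0.4623, 0.5174, 0.2608]
ee_rot: [0.635, 3.068, 0.015]
ft_force: [0.8, 0.2, -1.1]
opening: 0.001
```

View pics/s4.png

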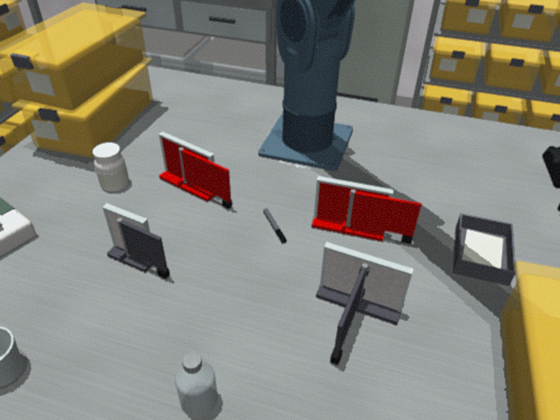

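View pics/z4.png

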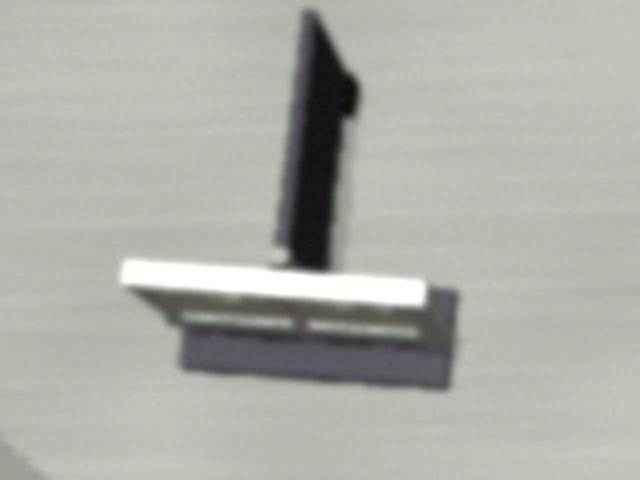

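The leg top runs from (283,255) to (308,12), which looks square to the board edge (122,272)→(425,293). The narrow leg (145,247) looks unchanged. One angle check before handing in.

```bash
python3 - <<'E'
from h import *
from station import read_camera,state,close_job
import cv2
c=read_camera('top');s=read_camera('scene')
f=lambda u,v,z:ray(c,120+u/4-.375,110+v/4-.375,z)[:2]
l=f(308,12,.113)-f(281,250,.113);b=f(122,272,.119)-f(425,293,.119)
print('angle',np.arccos(l@b/np.linalg.norm(l)/np.linalg.norm(b)),np.linalg.norm(l))
a=cv2.imread('pics/scene0.png')[195:285,100:180];d=cv2.absdiff(a,s['color'][195:285,100:180,::-1].copy());print('narrow diff px',(d.max(2)>40).sum())
st=state();print(st['ft_force'],np.abs(st['qd']).max())
close_job()
E
```

```text
angle 1.5657266125470064 0.13434586286511574
narrow diff px 0
[0.1508675  0.65170576 0.11339057] 0.006155584576585708
the job is handed in; nothing more can be done
```

I pushed the wide stand's leg out to its stop with the shut fingers, backed the arm clear, and handed the job in at about 5 s on the clock.

- **Leg angle:** it measures 1.566 rad to the board in the top view, against a limit of 1.395 rad. At the stop, about 11 N of push moved it no further.
- **Narrow stand:** its part of the scene picture showed no changed pixels from the start.
- **Arm:** it was at rest and clear, with a wrist force under 1 N.

No check failed or disagreed beyond measurement noise. The leg measured 134–137 mm long in the pictures against the stated 140 mm.

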